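# Clamp a glued model house with a spring-centred air valve

## Task

The plaster model house has just been glued: slide it squarely into the green glue clamp until it is right up against the back stop. Then push the red-knobbed valve lever fully over, away from the robot, so that the yellow jaw squeezes the house, keep it there for about four seconds, and let the lever spring back to the middle so the jaw opens again, leaving the house in place. Leave the blue lever, the sprayer, the glue bottle and the screwdriver alone.

Things in the scene. Friction and masses are not known exactly. Their poses are not given: they have to be found in the camera images.
- clamp: Green glue clamp bolted to the bench, 50 mm high. Origin on the bench, mid-way across an 84 mm wide channel, open at the front and floored by the bench; the house slides in along +x. Green fixed jaw at right (inner face y = -42 mm), yellow jaw at left (face y = +42 mm when open); both start at x = -35 mm. An air cylinder, 62 mm high, lies left of the yellow jaw, out to y = +234 mm.
- clamp_stop (a point): Middle, at 25 mm height, of the green back stop's face that the house's far end must meet, 50 mm along +x from the clamp's origin. A house that is home has its centre at the clamp's x = 0 and sticks out 15 mm in front of the jaws.
- jaw_face (a point): Middle of the yellow jaw's inner face, 25 mm above the bench. At y = +42 mm of the clamp when open; the red lever drives it towards the fixed jaw, 55 mm per rad, springily. It pushes the house across to the fixed jaw and squeezes it there, face at y = +22 mm, with about 4 to 10 N, and opens by itself when the lever recentres (pulling the lever the other way only opens it further).
- house_center (a point): Centre, 31 mm above the bench, of the loose cream plaster model house: 100 mm long (its x), 64 mm wide (its y), 62 mm high plus an 8 mm parapet, 0.25 to 0.5 kg, dark windows, yellow glue line lengthwise. It starts in front of the clamp's mouth, its x roughly along the clamp's x, somewhat askew. Push it, or pinch it lightly across its width.
- valve_red: Fixed hand valve with red knob and red front plate; origin on the bench under the middle of its 100 x 70 mm base; 44 mm high without the lever. +x is the way its lever is to be pushed (away from the robot). The lever pivots about the valve's y axis, 50 mm above the bench, and stands upright when centred. Red and blue valve may stand in either order.
- red_knob (a point): Centre of the red ball knob, 32 mm diameter, 100 mm above the pivot on a round steel shaft of 12 mm diameter; 150 mm above the bench when the lever is centred.
- red_lever (a joint): Angle of the red lever, rad: 0 centred, +0.6 fully over towards the valve's +x (stop), -0.6 fully the other way. A spring returns it to 0 when let go; held over against the clamped house it needs about 8 to 14 N at the knob.
- valve_blue: An identical valve with a blue knob, for another line; its base is like the red one's. Leave its lever alone.
- blue_lever (a joint): Angle of the blue lever, rad: 0 centred, spring-returned. Its knob is 150 mm above the bench.
- sprayer: Grey pump sprayer standing on the bench, bystander, 116 mm diameter, 205 mm high; origin under its centre.
- glue: White glue bottle with an orange cap, standing, bystander, 52 mm diameter, 120 mm high; origin under its centre.
- screwdriver: Screwdriver lying on the bench, bystander, roughly 200 mm long; origin at its middle, below.

How it is judged:
By the outcome, as a careful person would: the job done as asked, in the order asked, and still so for the second after the job is handed in, with the robot touching nothing.
It also fails if it takes over 70 s, if anything falls off the work surface, if the arm or the gripper's body presses on something with over 40 N, if the wrist force passes 120 N, or if a joint passes its speed limit or range.

## Robot

A 7-joint arm with a two-finger parallel gripper is mounted at the origin on the work surface. World frame = base frame: x ahead of the robot, y to its left, z up, the work surface at z = 0. Lengths are in m, angles in rad, forces in N, time in s.
With the tool pointing down it reaches from about 0.425 to 0.925 m from the base axis. Payload 6.8 kg.
Tool frame: the origin (TCP) lies at the very end of the fingers, on their centre line; the grasp point (between the pads) lies r.pinch_z behind it (r.pinch_z is the distance from the TCP to the grasp point, in m); z points along the fingers, y is the line along which they close (so a half turn about z gives the same grasp; the last joint's range is limited). The gripper opens to 85 mm and grips with 20 to 120 N. Pads are 22 mm wide; open, the fingers measure 114 mm over their backs; the gripper's body (76 mm by 85 mm) begins 54 mm behind the grasp point. The pads swing forward as they close: fully open they stand 13 mm farther back than shut.
Start: joints at [-1.435, 0.477, 0.022, 1.555, -0.011, 1.109, -0.083], TCP at [0.163, 0.655, 0.231] pointing down, gripper open.
Joint ranges: [-2.96, 2.96], [-0.34, 2.1], [-1.41, 1.46], [0.24, 2.44], [-1.37, 4.51], [0.17, 1.92], [-2.96, 2.96]. Speed limits (rad/s): [2.39, 2.39, 3.14, 3.14, 3.14, 3.14, 3.14].

## Interface

Orientations are given as a rotation vector (axis times angle).
In Python, from bench import status, grab_frame, camera_model, r gives the robot as it stands. The module is installed in compiled form; this text tells all that it offers.
- The arm moves only by the shell command python3 -m creep 'ROWS' [FORCE]. ROWS is text: rows parted by semicolons, each of 7 numbers parted by spaces: the turn, a rotation vector about the tool's x, y, z in rad, then the shift along the tool's x, y, z in mm, then the opening, from -1 (shut) to 1 (fully open). In form: rx ry rz tx ty tz fingers; .... A call has 1 to 10 rows; each row is the pose to reach, as a shift and turn from the pose commanded when the call began, along the tool's axes at that moment; what a row does not reach only later rows make up. A row lasts 1/8 s, in which the tool goes at most 62.5 mm and 10.7 degrees, less where a joint would pass 70% of its speed; a pose out of reach is approached as far as the arm can. A call with a gripper value outside its range is refused whole. The fingers move at their own pace and stop on an object; FORCE is the grip in N (left out, the last holds). Time passes only in rows, so rows that repeat a pose let the fingers close. It gives the time, the measured TCP pose, the force, the opening and the grip force at its end, in the units of the state.
- status.get_obs(): the state, without advancing time (a new reading comes with each control period).
- grab_frame(name): name is "scene" or "side" or "wrist"; returns (picture, depth): 400x640x3 uint8, red, green, blue; 400x640 float32, m along the optical axis (not along the pixel's ray), 0 where there is no reading.
- camera_model(name): a dict with "K" (3x3 intrinsics, pixels), "rvec" (rotation vector, rad) and "tvec" (3), from world to camera coordinates, as OpenCV has them. Camera axes: x right, y down, z forward; pixel columns grow to the right and rows downward; lengths in m; the calibration is good to about 2 mm. A picture is of the moment at which its call begins: read the wrist's pose just before it. camera_model takes no time and is no camera call; for the wrist camera it gives the pose at the moment of the call.
- r.hand_in(): hands the job in; it is judged then, once.
The state is a dict: "clock": time; "joints": joint angles; "qvel": joint speeds; "tau": joint torques, N m; "tcp_pos": TCP position; "orientation": TCP orientation; "contact_force": force on the tool from outside, world axes, zero at the start; "moment": the same for the moment, N m; "grip_width": finger opening in m; "gripper_force": force on a finger pad.
Only numpy, scipy, OpenCV 4.12 (cv2) and the standard library are available. Lean on these libraries where they do the work, as an engineer would, in place of code of your own. Each camera call takes 0.05 s, during which the arm holds its last target. There are 200 camera calls.

## Working session

There is one attempt and no reset: what is moved stays moved. The work goes in short steps, Python scripts to look and compute and a shell command to move; the robot and the scene stay as the last step left them, time stands still between calls to the robot, and variables do not carry over. Pictures are saved under pics/ and viewed, at most 10 in all, crops included, and the job is handed in when it is done.

```bash
mkdir -p pics; cat > h.py <<'E'
import numpy as np,cv2
from bench import status,grab_frame,camera_model,r
from scipy.spatial.transform import Rotation as R
def cloud(name,save=None):
    m=camera_model(name);im,d=grab_frame(name)
    K=np.array(m['K']);Rm=cv2.Rodrigues(np.array(m['rvec'],float))[0];t=np.array(m['tvec']).ravel()
    v,u=np.mgrid[:400,:640]
    P=np.stack([(u-K[0,2])/K[0,0]*d,(v-K[1,2])/K[1,1]*d,d],-1)
    W=(P-t)@Rm
    W[d==0]=np.nan
    if save: cv2.imwrite('pics/'+save,im[:,:,::-1])
    return im,d,W
def totool(dw):
    o=status.get_obs();return R.from_rotvec(o['orientation']).inv().apply(dw)*1000
E
python3 - <<'E'
from h import *
o=status.get_obs();print(o,r.pinch_z)
ims=[]
for n in('scene','side'):
    im,d,W=cloud(n);np.savez(n,im=im,d=d,W=W);cv2.imwrite(f'pics/{n}.png',cv2.resize(im[:,:,::-1],(800,500)))
    m=camera_model(n);Rm=cv2.Rodrigues(np.array(m['rvec'],float))[0];print(n,-Rm.T@np.array(m['tvec']).ravel(),Rm[2])
E
```

```text
{'clock': 0.0, 'joints': array([-1.43512042,  0.47780147,  0.02232182,  1.5564464 , -0.01152834,
        1.10928534, -0.08308724]), 'qvel': array([-8.27185220e-04,  2.54529611e-03,  6.62527948e-05,  1.24191221e-03,
        4.85509368e-04,  7.73643869e-04,  1.06395905e-03]), 'tau': array([-4.03893519e-04, -5.96464562e+01,  1.60796039e+00, -2.81188738e+01,
        1.25169702e-02,  9.50303511e-03,  3.22928167e-05]), 'tcp_pos': array([0.16277729, 0.65447442, 0.23032657]), 'orientation': array([-3.81901381e-01, -3.11817194e+00,  2.84183370e-03]), 'contact_force': array([-0.09976087,  1.37484619,  0.11182998]), 'moment': array([-0.02292422, -0.03583885,  0.01304677]), 'gripper_force': 0.0, 'grip_width': 0.08557746447355234} 0.0187
scene [ 1.21656168 -0.70093838  0.85523104] [-0.540981    0.61057179 -0.57839576]
side [ 0.17971569 -0.55234497  0.74178034] [ 0.36041067  0.64596929 -0.67292483]
```

View pics/scene.png

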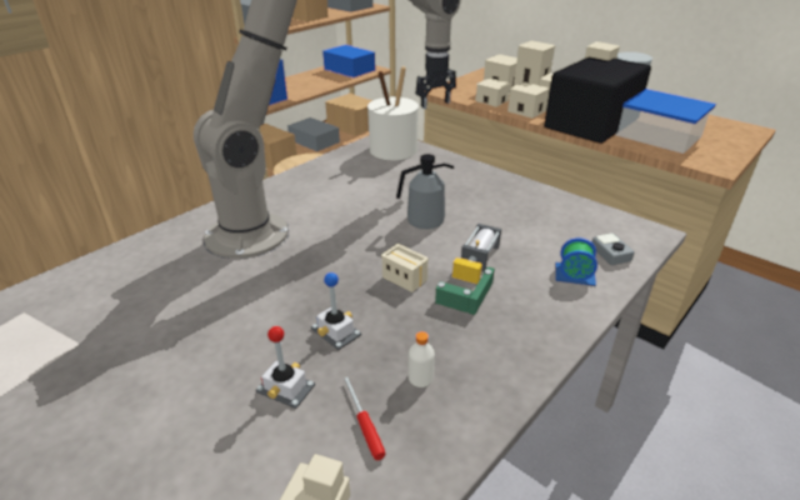

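View pics/side.png

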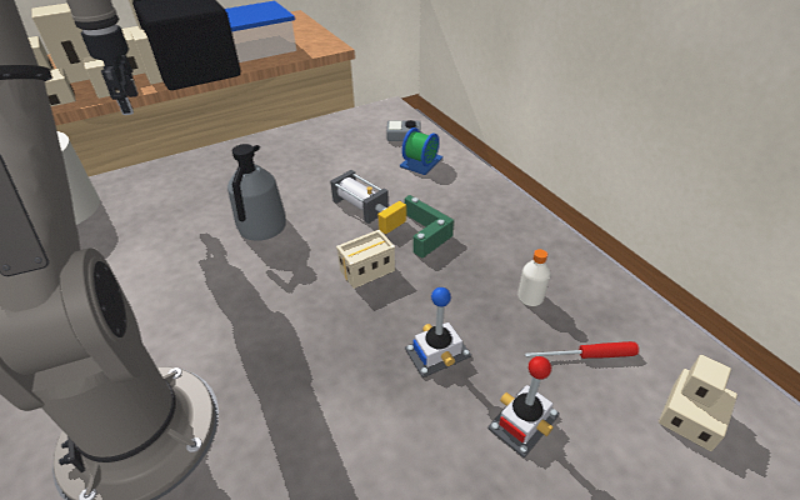

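Both views show the whole bench. In the side view (800 px wide) the house is at (367,258), the yellow jaw at (392,217), the green clamp at (430,225), the blue knob at (441,297), the red knob at (540,368), the sprayer at (258,200) and the bottle at (535,280). Next I'll build a top-down map from the depth.

```bash
python3 - <<'E'
from h import *
S=1000;x0,y0=0.35,-0.45  # 1px=1mm ; image: up=+x, left=+y
def topdown(names,X0,X1,Y0,Y1,k,fn):
    H=int((X1-X0)*k);Wd=int((Y1-Y0)*k);out=np.zeros((H,Wd,3),np.uint8);z=np.full((H,Wd),-1.)
    for n in names:
        f=np.load(n+'.npz');W=f['W'].reshape(-1,3);c=f['im'].reshape(-1,3)
        g=(W[:,0]>X0)&(W[:,0]<X1)&(W[:,1]>Y0)&(W[:,1]<Y1)&(W[:,2]<.3)
        for p,q in zip(W[g],c[g]):
            i=int((X1-p[0])*k);j=int((Y1-p[1])*k)
            for a in(0,1):
              for b in (0,1):
                if i+a<H and j+b<Wd and p[2]>z[i+a,j+b]: z[i+a,j+b]=p[2];out[i+a,j+b]=q[::-1]
    for t in np.arange(round(X0,1),X1,.1): cv2.putText(out,f'{t:.1f}',(0,int((X1-t)*k)),0,.4,(255,255,255));cv2.line(out,(0,int((X1-t)*k)),(Wd,int((X1-t)*k)),(90,90,90),1)
    for t in np.arange(round(Y0,1),Y1,.1): cv2.putText(out,f'{t:.1f}',(int((Y1-t)*k),10),0,.4,(255,255,255));cv2.line(out,(int((Y1-t)*k),0),(int((Y1-t)*k),H),(90,90,90),1)
    cv2.imwrite(fn,out)
topdown(['side'],.3,.9,-.4,.4,1000,'pics/top.png')
for n in('side','scene'):
    f=np.load(n+'.npz');W=f['W'];im=f['im'];hsv=cv2.cvtColor(im,cv2.COLOR_RGB2HSV);h,s,v=[hsv[...,i].astype(int) for i in range(3)]
    ws=(W[...,0]>.3)&(W[...,0]<1)&(abs(W[...,1])<.45)
    def rep(nm,m,f=np.nanmedian):
        P=W[m&ws]
        if len(P)>3: print(n,nm,len(P),np.percentile(P,[2,50,98],axis=0).round(3).tolist())
    z=W[...,2]
    rep('redknob',((h<6)|(h>174))&(s>150)&(z>.12));rep('blueknob',(h>100)&(h<125)&(s>150)&(z>.12))
    rep('yellow',(h>18)&(h<30)&(s>170)&(z>.02)&(z<.06));rep('greenTop',(h>60)&(h<90)&(s>80)&(z>.044)&(z<.056))
    rep('green',(h>60)&(h<90)&(s>80)&(z>.01))
    rep('orange',(h>5)&(h<14)&(s>180)&(z>.09))
E
```

```text
side redknob 257 [[0.526, -0.308, 0.147], [0.535, -0.297, 0.161], [0.549, -0.281, 0.167]]
side blueknob 177 [[0.48, -0.126, 0.147], [0.489, -0.117, 0.16], [0.503, -0.102, 0.167]]
side yellow 307 [[0.563, 0.224, 0.022], [0.593, 0.237, 0.046], [0.631, 0.257, 0.055]]
side greenTop 463 [[0.597, 0.12, 0.045], [0.662, 0.159, 0.05], [0.812, 0.438, 0.054]]
side green 1159 [[0.595, 0.117, 0.012], [0.662, 0.187, 0.046], [0.823, 0.447, 0.082]]
side orange 94 [[0.716, -0.102, 0.106], [0.723, -0.094, 0.119], [0.737, -0.082, 0.122]]
scene redknob 110 [[0.535, -0.308, 0.147], [0.549, -0.298, 0.159], [0.557, -0.285, 0.165]]
scene blueknob 78 [[0.489, -0.126, 0.146], [0.503, -0.117, 0.158], [0.51, -0.105, 0.166]]
scene yellow 231 [[0.574, 0.225, 0.021], [0.604, 0.238, 0.042], [0.635, 0.256, 0.052]]
scene greenTop 324 [[0.613, 0.119, 0.044], [0.672, 0.155, 0.048], [0.83, 0.432, 0.055]]
scene green 799 [[0.609, 0.117, 0.013], [0.676, 0.145, 0.044], [0.831, 0.446, 0.077]]
scene orange 13 [[0.728, -0.103, 0.11], [0.736, -0.101, 0.114], [0.74, -0.094, 0.117]]
```

View pics/top.png

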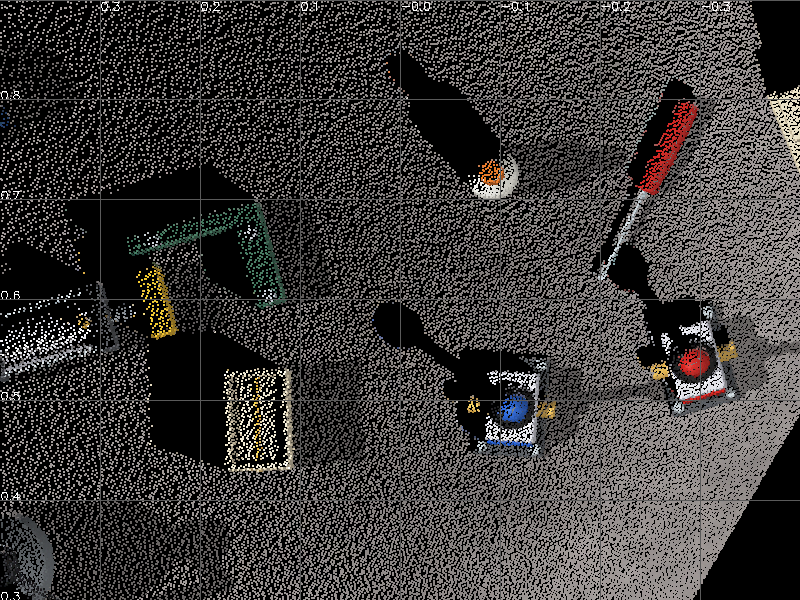

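```bash
python3 -m creep '0 0 0 0 0 -60 1; 0 0 -0.03 -45 -45 -80 1; 0 0 -0.06 -90 -87 -80 1; 0 0 -0.1 -133 -130 -80 1; 0 0 -0.13 -176 -172 -80 1; 0 0 -0.16 -220 -214 -80 1; 0 0 -0.19 -262 -255 -80 1; 0 0 -0.22 -305 -296 -80 1; 0 0 -0.24 -350 -338 -80 1; 0 0 -0.24 -390 -375 -80 1'
python3 - <<'E'
from h import *
m=camera_model('wrist');Rm=cv2.Rodrigues(np.array(m['rvec'],float))[0];print(-Rm.T@np.array(m['tvec']).ravel(),Rm)
im,d,W=cloud('wrist','w1.png');np.savez('wrist',im=im,d=d,W=W)
E
```

```text
clock: 1.35
tcp_pos: [0.4516, 0.1947, 0.3112]
orientation: [-0.007, -3.142, -0.0]
contact_force: [1.7, -0.0, -0.3]
grip_width: 0.0853
gripper_force: 0.0
[0.38231055 0.19383238 0.45313601] [[ 5.08837468e-03  9.99986863e-01 -6.18916016e-04]
 [ 9.61410073e-01 -4.72182600e-03  2.75078854e-01]
 [ 2.75072317e-01 -1.99473637e-03 -9.61421469e-01]]
```

View pics/w1.png

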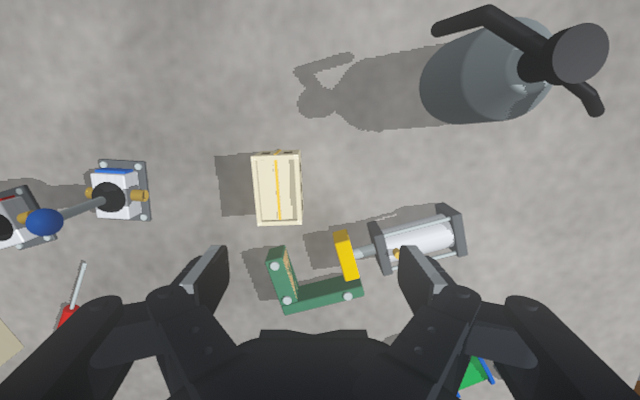

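The wrist view is clear: the house top spans (251,151)–(302,226), the fixed green jaw is at (282,273), the yellow jaw at (346,255), and the back stop runs from (283,305) to (362,290). I'll fit these.

```bash
python3 - <<'E'
from h import *
for n in('wrist','side','scene'):
    f=np.load(n+'.npz');W=f['W'];im=f['im'];hsv=cv2.cvtColor(im,cv2.COLOR_RGB2HSV);h,s,v=[hsv[...,i].astype(int) for i in range(3)]
    z=W[...,2]
    def box(nm,m,x,y):
        m=m&(W[...,0]>x[0])&(W[...,0]<x[1])&(W[...,1]>y[0])&(W[...,1]<y[1])
        P=W[m];c,sz,a=cv2.minAreaRect((P[:,:2]*1000).astype(np.float32))
        # robust: trim via rotation
        print(n,nm,len(P),np.round(c,1),np.round(sz,1),round(a,1),'z',np.percentile(P[:,2],[50,95]).round(4)); return P
    box('house',(z>.055)&(z<.08)&(h<40),(.4,.57),(.09,.2))
    box('yel',(z>.044)&(z<.056)&(h>18)&(h<30)&(s>170),(.55,.65),(.2,.28))
    P=box('green',(z>.044)&(z<.058)&(h>60)&(h<90)&(s>60),(.57,.72),(.1,.3))
    # orientation fit: min of sum entropy: scan yaw for sharpest projection
    def sharp(P):
        best=None
        for a in np.arange(0,30,.25):
            c,s_=np.cos(np.radians(a)),np.sin(np.radians(a))
            px=P[:,:2]@[c,s_];py=P[:,:2]@[-s_,c]
            e=0
            for q in(px,py):
                hh=np.histogram(q,np.arange(q.min(),q.max()+.002,.002))[0]/len(q);e-=(hh[hh>0]*np.log(hh[hh>0])).sum()
            if best is None or e<best[0]: best=(e,a,np.percentile(px,[1,99]).round(4),np.percentile(py,[1,99]).round(4))
        return best
    print('  greenyaw',sharp(P))
E
```

```text
wrist house 3302 [480.4 143.2] [101.4  64.2] 1.9 z [0.0622 0.0703]
wrist yel 591 [598.3 245.7] [69.2 23.4] 15.6 z [0.051  0.0523]
wrist green 1459 [630.7 195.3] [103.  137.9] 15.7 z [0.0495 0.0509]
  greenyaw (np.float64(7.472565195273776), np.float64(15.75), array([0.6093, 0.7105]), array([-0.0508,  0.0832]))
side house 866 [480.8 141.7] [101.8  69. ] 1.4 z [0.0639 0.0716]
side yel 162 [599.  242.6] [69.7 25.9] 15.8 z [0.0515 0.0542]
side green 418 [630.7 194.1] [103.8 138.1] 15.9 z [0.05   0.0526]
  greenyaw (np.float64(7.397025303414523), np.float64(15.0), array([0.6098, 0.7103]), array([-0.0446,  0.0919]))
scene house 497 [482.9 142.5] [103.3  68.1] 1.1 z [0.0621 0.0695]
scene yel 108 [601.7 243.5] [65.2 28.2] 17.9 z [0.0488 0.0519]
scene green 324 [666.8 179.7] [165.8  88. ] 69.8 z [0.0478 0.0507]
  greenyaw (np.float64(7.38522403784591), np.float64(15.75), array([0.6153, 0.7145]), array([-0.0548,  0.0777]))
```

```bash
python3 -m creep '0 0 -0.034 10 -53 20 1; 0 0 -0.034 10 -53 80 1; 0 0 -0.034 10 -53 140 1; 0 0 -0.034 10 -53 195 1; 0 0 -0.034 10 -53 195 1'
```

```text
clock: 2.02
tcp_pos: [0.4375, 0.1427, 0.1133]
orientation: [0.047, -3.133, 0.007]
contact_force: [-0.2, -0.6, 0.9]
grip_width: 0.0854
gripper_force: 0.0
```

```bash
python3 -m creep '0 0 0 -4 -1 50 1; 0 0 0 -4 -1 85 1; 0 0 0 -4 -1 97 1; 0 0 0 -4 -1 97 1; 0 0 0 -4 -1 97 -1; 0 0 0 -4 -1 97 -1; 0 0 0 -4 -1 97 -1;0 0 0 -4 -1 97 -1' 20; python3 -c "
from h import *
print(R.from_rotvec(status.get_obs()['orientation']).as_matrix().round(4))"
```

```text
clock: 3.02
tcp_pos: [0.4459, 0.1437, 0.021]
orientation: [-0.047, 3.139, 0.002]
contact_force: [-1.6, -0.5, 8.1]
grip_width: 0.0643
gripper_force: 21.7
[[-0.9995 -0.03    0.0025]
 [-0.03    0.9995  0.0016]
 [-0.0026  0.0015 -1.    ]]
```

```bash
python3 -m creep '0 0 0 0 0 -4 -1; 0 0 -0.08 -8 3 -4 -1; 0 0 -0.16 -16 6 -4 -1; 0 0 -0.244 -25 10 -4 -1; 0 0 -0.244 -25 10 -4 -1;0 0 -0.244 -25 10 -4 -1'; python3 - <<'E'
from h import *
o=status.get_obs();M=R.from_rotvec(o['orientation']).as_matrix();print(M.round(3), np.degrees(np.arctan2(-M[0,1],M[1,1])))
im,d,W=cloud('wrist','w2.png')
m=(W[...,2]>.066)&(W[...,2]<.08)&(W[...,0]>.4)&(W[...,0]<.62)&(W[...,1]>.08)&(W[...,1]<.24)
P=W[m][:,:2];print(len(P));print(cv2.minAreaRect((P*1000).astype(np.float32)))
im,d,W=cloud('side')
hsv=cv2.cvtColor(im,cv2.COLOR_RGB2HSV)
m=(W[...,2]>.055)&(W[...,2]<.074)&(W[...,0]>.4)&(W[...,0]<.65)&(W[...,1]>.08)&(W[...,1]<.24)&(hsv[...,0]<40)&(hsv[...,2]>130)
P=W[m][:,:2];print(len(P));print(cv2.minAreaRect((P*1000).astype(np.float32)))
E
```

```text
clock: 3.78
tcp_pos: [0.4687, 0.1536, 0.0233]
orientation: [0.427, -3.112, 0.0]
contact_force: [-0.6, 0.1, -3.3]
grip_width: 0.064
gripper_force: 23.4
[[-0.963 -0.269 -0.001]
 [-0.269  0.963 -0.   ]
 [ 0.001 -0.    -1.   ]] 15.618091085296472
7507
((470.2301330566406, 152.6078338623047), (36.235591888427734, 127.67044830322266), 15.180143356323242)
382
((526.2975463867188, 170.32069396972656), (158.4058837890625, 73.59423065185547), 20.398584365844727)
```

View pics/w2.png

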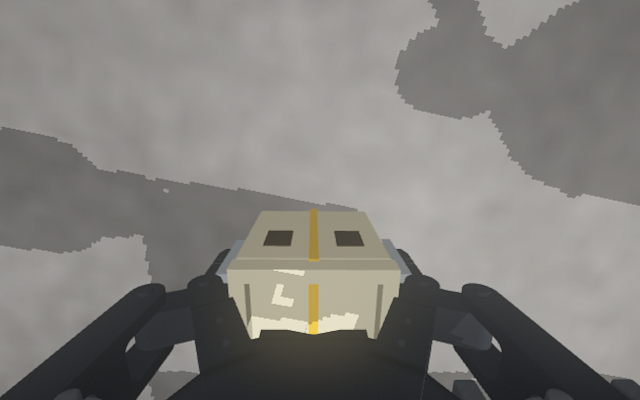

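```bash
python3 -m creep '0 0 0 -20 0 0 -1; 0 0 0 -40 0 0 -1; 0 0 0 -60 0 0 -1; 0 0 0 -75 0 0 -1; 0 0 0 -85 0 0 -1; 0 0 0 -94 0 1 -1; 0 0 0 -94 0 2 -1; 0 0 0 -94 0 2 -1'; python3 - <<'E'
from h import *
o=status.get_obs();t=o['tcp_pos'];a=np.radians(15.7);c,s=np.cos(a),np.sin(a)
print('tcp pq',t[:2]@[c,s],t[:2]@[-s,c])
im,d,W=cloud('wrist')
for u in(260,300,313,350,370):
  for v in range(240,290,4):
    w=W[v,u]
    if v in(252,260,264,268,272): print(u,v,(w[:2]@[c,s]).round(4),(w[:2]@[-s,c]).round(4),w[2].round(4))
im,d,W=cloud('side');cv2.imwrite('pics/s2.png',cv2.resize(im[150:250,230:390,::-1],(800,500)))
E
```

```text
clock: 4.88
tcp_pos: [0.5597, 0.1793, 0.0213]
orientation: [-0.429, 3.112, 0.0]
contact_force: [0.1, 0.7, -3.4]
grip_width: 0.064
gripper_force: 23.5
tcp pq 0.5873833032297086 0.021154477616204523
260 252 0.5711 -0.0021 0.056
260 260 0.5712 -0.0009 0.0628
260 264 0.572 -0.0006 0.0646
260 268 0.5716 0.0001 0.0683
260 272 0.5726 0.0003 0.0695
300 252 0.5716 0.0144 0.0552
300 260 0.5718 0.0147 0.0616
300 264 0.5717 0.0148 0.065
300 268 0.5715 0.015 0.0684
300 272 0.5729 0.015 0.0689
313 252 0.5702 0.0198 0.0579
313 260 0.5709 0.0198 0.0634
313 264 0.5711 0.0198 0.0662
313 268 0.5715 0.0198 0.0684
313 272 0.5727 0.0198 0.0692
350 252 0.5716 0.0352 0.0551
350 260 0.5723 0.0346 0.0608
350 264 0.5716 0.034 0.0653
350 268 0.5715 0.0336 0.0685
350 272 0.5731 0.0336 0.0686
370 252 0.5718 0.0437 0.0547
370 260 0.5712 0.0421 0.0628
370 264 0.5727 0.0421 0.0633
370 268 0.5717 0.0411 0.068
370 272 0.5729 0.041 0.0689
```

View pics/s2.png

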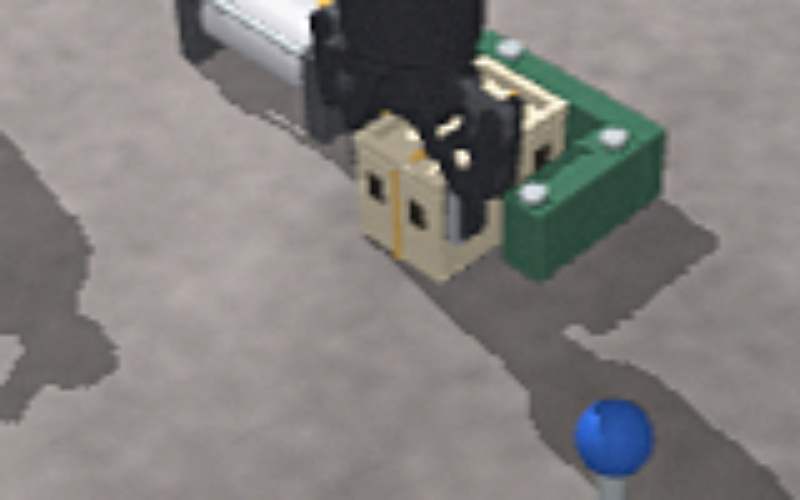

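The house is in the channel, square to it, with about 22 mm left to the stop and the fingers still in front of the jaws. I'll release it, back off, and push it home with both half-open fingers.

```bash
python3 -m creep '0 0 0 0 0 0 1; 0 0 0 0 0 0 1; 0 0 0 0 0 0 1; 0 0 0 20 0 0 1; 0 0 0 45 0 0 1; 0 0 0 63 0 0 1; 0 0 0 63 0 0 0; 0 0 0 63 0 0 0; 0 0 0 63 0 0 0; 0 0 0 63 0 0 0'; python3 - <<'E'
from h import *
o=status.get_obs();t=o['tcp_pos'];a=np.radians(15.7);c,s=np.cos(a),np.sin(a)
print('tcp pq',t[:2]@[c,s],t[:2]@[-s,c])
im,d,W=cloud('wrist')
pq=np.stack([W[...,0]*c+W[...,1]*s,-W[...,0]*s+W[...,1]*c],-1)
m=(W[...,2]>.058)&(W[...,2]<.08)&(pq[...,0]>.55)&(pq[...,0]<.6)&(abs(pq[...,1]-.02)<.05)
print('house rear',m.sum(),[np.percentile(pq[m&(abs(pq[...,1]-q)<.005)][:,0],2).round(4) for q in(0,.02,.04)])
E
```

```text
clock: 6.22
tcp_pos: [0.4998, 0.1625, 0.0213]
orientation: [-0.429, 3.112, 0.0]
contact_force: [-1.2, -0.0, -0.1]
grip_width: 0.0427
gripper_force: 0.0
tcp pq 0.5251206926846358 0.021158793950911605Traceback (most recent call last):
  File "<stdin>", line 7, in <module>
    return _quantile_unchecked(
        a, q, axis, out, overwrite_input, method, keepdims, weights)
    return _ureduce(a,
                    func=_quantile_ureduce_func,
    ...<5 lines>...
                    overwrite_input=overwrite_input,
                    method=method)
    r = func(a, **kwargs)
    result = _quantile(arr,
                       quantiles=q,
    ...<2 lines>...
                       out=out,
                       weights=wgt)
    slices_having_nans = np.isnan(arr[-1, ...])
                                  ~~~^^^^^^^^^
IndexError: index -1 is out of bounds for axis 0 with size 0
```

```bash
python3 -m creep '0 0 0 -20 0 0 0; 0 0 0 -30 0 0 0; 0 0 0 -36 0 0 0; 0 0 0 -40 0 0 0; 0 0 0 -44 0 0 0; 0 0 0 -48 0 0 0; 0 0 0 -51 0 0 0; 0 0 0 -54 0 0 0; 0 0 0 -54 0 0 0'
```

```text
clock: 7.4
tcp_pos: [0.5519, 0.1772, 0.0213]
orientation: [-0.429, 3.111, 0.0]
contact_force: [-1.0, 0.1, 0.0]
grip_width: 0.0427
gripper_force: 0.1
```

```bash
python3 -m creep '0 0 0 -2 0 0 0; 0 0 0 -2 0 0 0'; python3 -m creep '0 0 0 -2 0 0 0; 0 0 0 -2 0 0 0'
```

```text
clock: 7.65
tcp_pos: [0.5534, 0.1778, 0.0214]
orientation: [-0.43, 3.111, 0.0]
contact_force: [-2.8, -0.1, -0.1]
grip_width: 0.0427
gripper_force: 0.9
clock: 7.9
tcp_pos: [0.5544, 0.1781, 0.0213]
orientation: [0.43, -3.111, -0.0]
contact_force: [-4.7, -0.3, 4.7]
grip_width: 0.0427
gripper_force: 2.3
```

```bash
python3 -m creep '0 0 0 -3 0 0 0; 0 0 0 -3 0 0 0'; python3 -m creep '0 0 0 -3 0 0 0; 0 0 0 -3 0 0 0;0 0 0 -3 0 0 0'
```

```text
clock: 8.15
tcp_pos: [0.5543, 0.178, 0.0213]
orientation: [0.428, -3.105, 0.001]
contact_force: [-14.2, -2.4, 15.2]
grip_width: 0.0428
gripper_force: 6.2
clock: 8.52
tcp_pos: [0.5542, 0.1779, 0.0212]
orientation: [0.428, -3.099, 0.002]
contact_force: [-22.2, -4.2, 24.7]
grip_width: 0.0426
gripper_force: 11.8
```

The house no longer moves and the force is rising, so it is against the stop. I'll back off, lift and verify.

```bash
python3 -m creep '0 0 0 10 0 0 0; 0 0 0 40 0 0 0; 0 0 0 70 0 0 -1; 0 0 0 80 0 -50 -1; 0 0 0 80 0 -110 -1; 0 0 0 80 0 -170 -1; 0 0 0 80 0 -230 -1; 0 0 0 80 0 -270 -1;0 0 0 80 0 -270 -1'; python3 - <<'E'
from h import *
a=np.radians(15.7);c,s=np.cos(a),np.sin(a)
im,d,W=cloud('wrist');np.savez('wrist2',im=im,d=d,W=W);cv2.imwrite('pics/w3.png',im[:,:,::-1])
hsv=cv2.cvtColor(im,cv2.COLOR_RGB2HSV);h,sa=hsv[...,0],hsv[...,1]
z=W[...,2];pq=np.stack([W[...,0]*c+W[...,1]*s,-W[...,0]*s+W[...,1]*c],-1)
m=(z>.0595)&(z<.075)&(W[...,0]>.5)&(W[...,0]<.7)&(W[...,1]>.12)&(W[...,1]<.24)&(h<40)&(sa<110)
print('house',cv2.minAreaRect((W[m][:,:2]*1000).astype(np.float32)), np.percentile(pq[m],[1,99],axis=0).round(4))
m=(z>.044)&(z<.058)&(h>60)&(h<90)&(sa>60)&(W[...,0]<.75)&(W[...,1]<.3)&(W[...,1]>.1)
P=pq[m];print('green',cv2.minAreaRect((W[m][:,:2]*1000).astype(np.float32)),np.percentile(P,[1,99],axis=0).round(4))
st=P[(P[:,1]>.05)&(P[:,1]<.08)];print('stop p',np.percentile(st[:,0],[3,97]))
fj=P[(P[:,0]>.61)&(P[:,0]<.65)];print('jaw q',np.percentile(fj[:,1],[3,97]))
E
```

```text
clock: 9.65
tcp_pos: [0.4865, 0.1587, 0.2952]
orientation: [-0.427, 3.104, 0.005]
contact_force: [-0.3, 0.4, -0.3]
grip_width: -0.0002
gripper_force: 0.0
house ((576.9295043945312, 183.5178985595703), (24.46515655517578, 63.382965087890625), 16.00098991394043) [[ 0.5929 -0.0109]
 [ 0.6167  0.0521]]
green ((632.8306274414062, 139.47030639648438), (77.32916259765625, 28.72461700439453), 15.888603210449219) [[ 0.6086 -0.051 ]
 [ 0.6826 -0.0242]]Traceback (most recent call last):
  File "<stdin>", line 10, in <module>
    return _quantile_unchecked(
        a, q, axis, out, overwrite_input, method, keepdims, weights)
    return _ureduce(a,
                    func=_quantile_ureduce_func,
    ...<5 lines>...
                    overwrite_input=overwrite_input,
                    method=method)
    r = func(a, **kwargs)
    result = _quantile(arr,
                       quantiles=q,
    ...<2 lines>...
                       out=out,
                       weights=wgt)
    slices_having_nans = np.isnan(arr[-1, ...])
                                  ~~~^^^^^^^^^
IndexError: index -1 is out of bounds for axis 0 with size 0
```

View pics/w3.png

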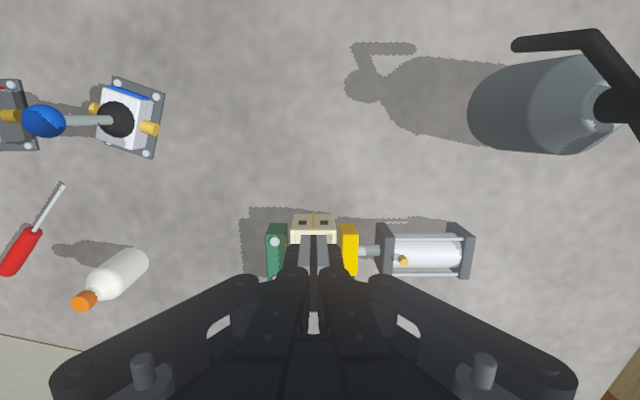

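The house is home: its rear face is at p=0.593 (expected 0.594), its yaw of 16.0° matches the clamp's, and it sticks out 15 mm. Next I'll measure the red valve.

```bash
python3 - <<'E'
from h import *
from scipy.optimize import least_squares
for n in('side','scene'):
    f=np.load(n+'.npz');W=f['W'];im=f['im'];hsv=cv2.cvtColor(im,cv2.COLOR_RGB2HSV);h,s=hsv[...,0],hsv[...,1];z=W[...,2]
    ws=(W[...,0]>.4)&(W[...,0]<.65)&(W[...,1]>-.38)&(W[...,1]<-.2)
    P=W[ws&((h<6)|(h>174))&(s>150)&(z>.13)]
    q=least_squares(lambda c:np.linalg.norm(P-c,axis=1)-.016,P.mean(0),loss='soft_l1',f_scale=.002).x;print(n,'knob',q.round(4))
    m=ws&(z>.04)&(z<.049)&(s<60)
    print(n,'box',m.sum(),cv2.minAreaRect((W[m][:,:2]*1000).astype(np.float32)))
    m=ws&(z>.005)&(z<.07)&(np.hypot(W[...,0]-q[0],W[...,1]-q[1])<.075)
    print(n,'all',m.sum(),cv2.minAreaRect((W[m][:,:2]*1000).astype(np.float32)))
    m=ws&((h<6)|(h>174))&(s>150)&(z>.01)&(z<.045)&(W[...,0]<q[0]-.02)
    print(n,'plate',m.sum(),np.polyfit(W[m][:,1],W[m][:,0],1) if m.sum()>5 else '')
o=status.get_obs();print(o['tcp_pos'],R.from_rotvec(o['orientation']).as_matrix().round(3))
E
```

```text
side knob [ 0.5414 -0.2927  0.1504]
side box 458 ((540.6923828125, -293.0144348144531), (71.34818267822266, 50.54033279418945), 16.072956085205078)
side all 1760 ((536.63427734375, -282.3895263671875), (99.8250732421875, 108.87696075439453), 17.405485153198242)
side plate 152 [-0.27978283  0.41935494]
scene knob [ 0.5414 -0.2923  0.1489]
scene box 244 ((541.8246459960938, -293.6029968261719), (71.15824890136719, 51.825504302978516), 14.060502052307129)
scene all 1007 ((547.0758666992188, -290.8775634765625), (100.40538024902344, 89.53540802001953), 4.2241902351379395)
scene plate 0 
[0.48516163 0.15834156 0.29284065] [[-0.963 -0.27   0.004]
 [-0.27   0.963  0.002]
 [-0.005  0.001 -1.   ]]
```

```bash
python3 -m creep '0 0 0 15 -55 0 -1; 0 0 0 30 -110 0 -1; 0 0 0 47 -165 0 -1; 0 0 0 65 -220 0 -1; 0 0 0 80 -275 0 -1; 0 0 0 97 -330 0 -1; 0 0 0 115 -390 0 -1; 0 0 0 135 -449 0 -1; 0 0 0 135 -449 0 -1; 0 0 0 135 -449 0 -1'; python3 -c "
from h import *
o=status.get_obs();t=o['tcp_pos'];print(t[:2]@[.9627,.2706],t[:2]@[-.2706,.9627],R.from_rotvec(o['orientation']).as_matrix().round(3))"
```

```text
clock: 10.95
tcp_pos: [0.4751, -0.3105, 0.2898]
orientation: [0.428, -3.11, -0.002]
contact_force: [0.7, 0.3, -0.0]
grip_width: -0.0002
gripper_force: 0.0
0.37334842475198277 -0.427429396659394 [[-0.963 -0.27  -0.002]
 [-0.27   0.963  0.001]
 [ 0.002  0.001 -1.   ]]
```

```bash
python3 -m creep '0 0 0 0 0 60 -1; 0 0 0 0 0 120 -1; 0 0 0 0 0 165 -1; 0 0 0 0 0 175 -1; 0 0 0 -20 0 175 -1; 0 0 0 -38 0 175 -1; 0 0 0 -50 0 175 -1; 0 0 0 -60 0 175 -1; 0 0 0 -70 0 175 -1; 0 0 0 -78 0 175 -1'; python3 -m creep '0 0 0 -8 0 0 -1; 0 0 0 -15 0 0 -1; 0 0 0 -20 0 0 -1; 0 0 0 -20 0 0 -1'; python3 -c "
from h import *
o=status.get_obs();t=o['tcp_pos'];print(t[:2]@[.9627,.2706],t[:2]@[-.2706,.9627])"
```

```text
clock: 12.2
tcp_pos: [0.5494, -0.29, 0.1156]
orientation: [0.428, -3.11, -0.001]
contact_force: [-5.6, -3.1, -4.3]
grip_width: -0.0001
gripper_force: 2.8
clock: 12.7
tcp_pos: [0.565, -0.2859, 0.1148]
orientation: [0.424, -3.104, -0.002]
contact_force: [-11.5, -3.5, 0.9]
grip_width: -0.0001
gripper_force: 5.6
0.46657695487259804 -0.42811789559697583
```

```bash
python3 -m creep '0 0 0 -5 0 0 -1; 0 0 0 -5 0 0 -1'; python3 -m creep '0 0 0 -4 0 0 -1; 0 0 0 -4 0 0 -1'; python3 - <<'E'
from h import *
from scipy.optimize import least_squares
im,d,W=cloud('scene');im2,d2,W2=cloud('side')
for n,i,w in(('scene',im,W),('side',im2,W2)):
    hsv=cv2.cvtColor(i,cv2.COLOR_RGB2HSV);h,s=hsv[...,0],hsv[...,1]
    P=w[((h<6)|(h>174))&(s>150)&(w[...,2]>.105)&(w[...,0]>.45)&(w[...,0]<.68)&(w[...,1]<-.2)&(w[...,1]>-.4)]
    if len(P)>8:
        q=least_squares(lambda c:np.linalg.norm(P-c,axis=1)-.016,P.mean(0)-[.01,0,0],loss='soft_l1',f_scale=.002).x
        dp=(q[:2]-[.5414,-.2925])@[.9627,.2706];print(n,len(P),q.round(4),'angle',np.arctan2(dp,q[2]-.05))
E
```

```text
clock: 12.95
tcp_pos: [0.5688, -0.2852, 0.1148]
orientation: [0.422, -3.103, -0.002]
contact_force: [-13.9, -3.4, 1.1]
grip_width: 0.0003
gripper_force: 6.4
clock: 13.2
tcp_pos: [0.5692, -0.2851, 0.1146]
orientation: [0.419, -3.098, -0.004]
contact_force: [-22.1, -4.8, 8.6]
grip_width: 0.0001
gripper_force: 11.3
scene 125 [ 0.5954 -0.2768  0.1315] angle 0.6045448127101912
side 9 [ 0.5868 -0.3285  0.1963] angle 0.22818864240325268
```

The lever is on its stop: 0.60 rad measured, with the force rising to 22 N. I'll hold it there about 4 s.

```bash
H='';python3 -m creep '0 0 0 0 0 0 -1; 0 0 0 0 0 0 -1; 0 0 0 0 0 0 -1; 0 0 0 0 0 0 -1; 0 0 0 0 0 0 -1; 0 0 0 0 0 0 -1; 0 0 0 0 0 0 -1; 0 0 0 0 0 0 -1; 0 0 0 0 0 0 -1; 0 0 0 0 0 0 -1'; python3 - <<'E'
from h import *
im,d,W=cloud('side');cv2.imwrite('pics/s3.png',cv2.resize(im[130:370,230:470,::-1],(600,600)))
E
python3 -m creep '0 0 0 0 0 0 -1; 0 0 0 0 0 0 -1; 0 0 0 0 0 0 -1; 0 0 0 0 0 0 -1; 0 0 0 0 0 0 -1; 0 0 0 0 0 0 -1; 0 0 0 0 0 0 -1; 0 0 0 0 0 0 -1; 0 0 0 0 0 0 -1; 0 0 0 0 0 0 -1'
```

```text
clock: 14.55
tcp_pos: [0.5692, -0.2851, 0.1146]
orientation: [0.418, -3.098, -0.004]
contact_force: [-22.5, -4.1, 6.8]
grip_width: 0.0003
gripper_force: 11.2
clock: 15.85
tcp_pos: [0.5692, -0.2851, 0.1146]
orientation: [0.419, -3.099, -0.004]
contact_force: [-24.0, -3.6, 7.1]
grip_width: 0.0003
gripper_force: 11.2
```

View pics/s3.png

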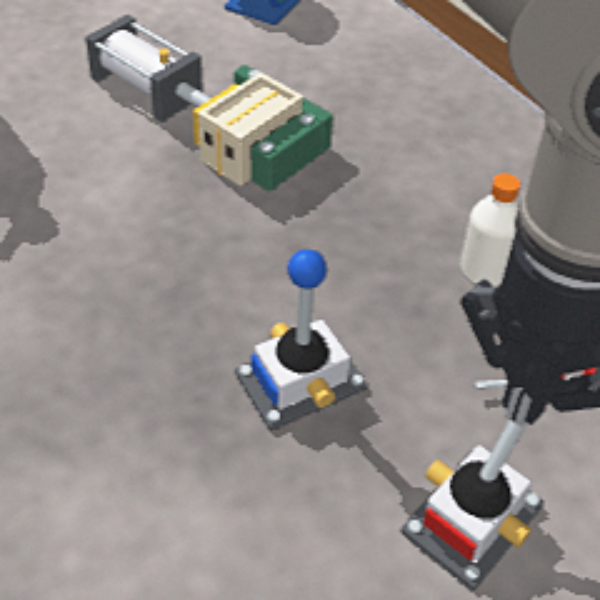

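The yellow jaw has the house against the fixed jaw, house at (245,125) in the crop; the blue lever stands upright at (306,268) and the bottle is untouched. I'll finish the hold, then ease back.

```bash
python3 -m creep '0 0 0 0 0 0 -1; 0 0 0 0 0 0 -1; 0 0 0 0 0 0 -1; 0 0 0 0 0 0 -1; 0 0 0 0 0 0 -1; 0 0 0 0 0 0 -1; 0 0 0 0 0 0 -1; 0 0 0 0 0 0 -1; 0 0 0 0 0 0 -1; 0 0 0 0 0 0 -1'; python3 -m creep '0 0 0 10 0 0 -1; 0 0 0 22 0 0 -1; 0 0 0 34 0 0 -1; 0 0 0 46 0 0 -1; 0 0 0 58 0 0 -1; 0 0 0 70 0 0 -1; 0 0 0 82 0 0 -1; 0 0 0 96 0 0 -1; 0 0 0 108 0 0 -1'; python3 -m creep '0 0 0 0 0 -40 -1; 0 0 0 0 0 -100 -1; 0 0 0 0 0 -150 -1; 0 0 0 0 0 -170 -1; 0 0 0 0 0 -170 -1;0 0 0 0 0 -170 -1'; python3 - <<'E'
from h import *
im,d,W=cloud('side');cv2.imwrite('pics/s4.png',cv2.resize(im[130:370,230:470,::-1],(600,600)))
hsv=cv2.cvtColor(im,cv2.COLOR_RGB2HSV);h,s=hsv[...,0],hsv[...,1]
c,s_=.9627,.2706;pq=np.stack([W[...,0]*c+W[...,1]*s_,-W[...,0]*s_+W[...,1]*c],-1);z=W[...,2]
m=(z>.058)&(z<.08)&(W[...,0]>.5)&(W[...,0]<.7)&(W[...,1]>.12)&(W[...,1]<.24)&(h<40)
print('house',cv2.minAreaRect((W[m][:,:2]*1000).astype(np.float32)),np.percentile(pq[m],[1,99],axis=0).round(4))
m=(z>.046)&(z<.056)&(W[...,0]>.5)&(W[...,0]<.68)&(W[...,1]>.15)&(W[...,1]<.28)&(h>18)&(h<30)&(s>170)&(pq[...,1]>.045)
print('yel',np.percentile(pq[m],[2,98],axis=0).round(4))
E
```

```text
clock: 17.1
tcp_pos: [0.5692, -0.2851, 0.1146]
orientation: [0.418, -3.099, -0.004]
contact_force: [-21.4, -4.3, 7.8]
grip_width: 0.0
gripper_force: 11.2
clock: 18.23
tcp_pos: [0.4735, -0.3114, 0.1163]
orientation: [0.429, -3.112, -0.0]
contact_force: [-0.3, -0.4, -0.3]
grip_width: -0.0003
gripper_force: 0.0
clock: 18.98
tcp_pos: [0.4738, -0.3107, 0.2851]
orientation: [0.429, -3.111, -0.002]
contact_force: [0.5, 0.4, -0.0]
grip_width: -0.0001
gripper_force: 0.0
house ((616.3848266601562, 184.00830078125), (102.55597686767578, 67.77157592773438), 16.341087341308594) [[ 0.5927 -0.0231]
 [ 0.6926  0.0412]]
yel [[0.609  0.0629]
 [0.6743 0.0842]]
```

View pics/s4.png

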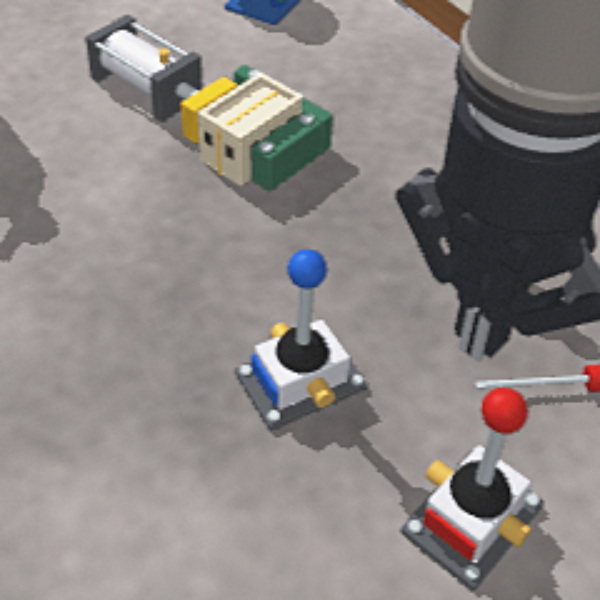

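The red lever is back upright, the jaw is open again (face at q=0.063), and the house is still home and square against the fixed jaw. The robot is clear.

```bash
python3 -c "
from bench import r
print(r.hand_in())"
```

```text
the job is handed in; nothing more can be done
None
```

The job is handed in: the house is square against the back stop, it was squeezed for about 4 s with the red lever fully over, and the lever has sprung back with the jaw open and the house in place.

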